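Nip up and tighten the mushroom mill's cover crosswise

TASK

Close up the dried-mushroom mill: tighten the four T-knobs on its round cover clockwise, crosswise in two rounds, each round taking the two red knobs (opposite each other) before the two blue ones. In the first round turn each knob only until you feel it bite and then about 15 degrees more; when all four have bitten, go round again and give each a further eighth of a turn, so the seal is squeezed evenly and never crushed. Do not lean hard on the cover, and leave the things around the mill where they are.

Things in the scene. Friction and masses are not known exactly. Their poses are not given: they have to be found in the camera images.
- cover: round aluminium cover, 240 mm across, 10 mm thick, on the fixed steel drum of the mill (244 mm across); it does not move. Origin: centre of its underside, its top 109 mm above the table. Four T-knobs stand on it 82 mm from its centre: in its own frame the red ones (a, b) at +x, -x, the blue ones (a, b) at +y, -y. At its centre a low ring (5 mm) with an amber sight glass.
- knob_red_a: red T-knob on a vertical axis: bar 52 mm long (its x), 14 mm thick (its y), 9 to 39 mm above its origin, which is on the axis 6 mm above the cover. Clockwise it turns nearly freely (0.02 N m) for 0.1 to 1.1 rad, not known from its pose, then bites. Its core is springy (2.5 N m per rad): from the bite it winds up 0.10 to 0.15 rad before it pulls, and springs back that much when let go.
- knob_red_b: red T-knob on a vertical axis: bar 52 mm long (its x), 14 mm thick (its y), 9 to 39 mm above its origin, which is on the axis 6 mm above the cover. Clockwise it turns nearly freely (0.02 N m) for 0.1 to 1.1 rad, not known from its pose, then bites. Its core is springy (2.5 N m per rad): from the bite it winds up 0.10 to 0.15 rad before it pulls, and springs back that much when let go.
- knob_blue_a: blue T-knob on a vertical axis: bar 52 mm long (its x), 14 mm thick (its y), 9 to 39 mm above its origin, which is on the axis 6 mm above the cover. Clockwise it turns nearly freely (0.02 N m) for 0.1 to 1.1 rad, not known from its pose, then bites. Its core is springy (2.5 N m per rad): from the bite it winds up 0.10 to 0.15 rad before it pulls, and springs back that much when let go.
- knob_blue_b: blue T-knob on a vertical axis: bar 52 mm long (its x), 14 mm thick (its y), 9 to 39 mm above its origin, which is on the axis 6 mm above the cover. Clockwise it turns nearly freely (0.02 N m) for 0.1 to 1.1 rad, not known from its pose, then bites. Its core is springy (2.5 N m per rad): from the bite it winds up 0.10 to 0.15 rad before it pulls, and springs back that much when let go.
- squeeze_red_a (a joint): how far knob_red_a squeezes the seal, m: 0 at the bite, then 0.002 per rad that its washer (steel, white tab) is dragged round, the knob sinking as much. Dragging takes 0.25 N m, plus 0.12 per rad; it stays where left. The reading is noisy (about 0.5 mm): feel the bite in the wrist torque. Nipped up 0.0001 to 0.001, tight 0.0012 to 0.0028, crushed over 0.0032.
- squeeze_red_b (a joint): how far knob_red_b squeezes the seal, m: 0 at the bite, then 0.002 per rad that its washer (steel, white tab) is dragged round, the knob sinking as much. Dragging takes 0.25 N m, plus 0.12 per rad; it stays where left. The reading is noisy (about 0.5 mm): feel the bite in the wrist torque. Nipped up 0.0001 to 0.001, tight 0.0012 to 0.0028, crushed over 0.0032.
- squeeze_blue_a (a joint): how far knob_blue_a squeezes the seal, m: 0 at the bite, then 0.002 per rad that its washer (steel, white tab) is dragged round, the knob sinking as much. Dragging takes 0.25 N m, plus 0.12 per rad; it stays where left. The reading is noisy (about 0.5 mm): feel the bite in the wrist torque. Nipped up 0.0001 to 0.001, tight 0.0012 to 0.0028, crushed over 0.0032.
- squeeze_blue_b (a joint): how far knob_blue_b squeezes the seal, m: 0 at the bite, then 0.002 per rad that its washer (steel, white tab) is dragged round, the knob sinking as much. Dragging takes 0.25 N m, plus 0.12 per rad; it stays where left. The reading is noisy (about 0.5 mm): feel the bite in the wrist torque. Nipped up 0.0001 to 0.001, tight 0.0012 to 0.0028, crushed over 0.0032.
- jar: round glass jar with a white cap, 72 mm across, 100 mm high, loose on the table near the mill; not part of the job, leave it alone. Origin at the centre of its underside.
- brush: hand brush lying flat, loose on the table near the mill; not part of the job, leave it alone.
- wrench: steel wrench lying flat, loose on the table near the mill; not part of the job, leave it alone.
- gasket: spare black rubber ring, 76 mm across, 8 mm high, loose on the table near the mill; not part of the job, leave it alone. Origin at the centre of its underside.
- bowl: steel bowl, 120 mm across, 50 mm high, loose on the table near the mill; not part of the job, leave it alone. Origin at the centre of its underside.
- shiitake_a: dried brown mushroom cap, 54 mm across, 17 mm high, loose on the table near the mill; not part of the job, leave it alone. Origin at the centre of its underside.
- shiitake_b: dried brown mushroom cap, 46 mm across, 14 mm high, loose on the table near the mill; not part of the job, leave it alone. Origin at the centre of its underside.

How it is judged:
On the way, in this order (a step that is already met when the one before it is completed fails the run):
1. both red knobs have bitten and are nipped up (value of joint each of squeeze_red_a, squeeze_red_b above 0.0001 m), for 0.1 s.
2. both blue knobs have bitten and are nipped up too (all of step 1 and value of joint each of squeeze_blue_a, squeeze_blue_b above 0.0001 m), for 0.1 s.
3. both red knobs are tightened down (value of joint each of squeeze_red_a, squeeze_red_b above 0.0012 m), for 0.1 s.
At the end, for the whole second after the job is handed in: All four knobs, red and blue, are tightened down: each has squeezed the seal by 1.2 to 2.8 mm (its washer dragged 0.6 to 1.4 rad) (all of step 3 and value of joint squeeze_blue_a between 0.0012 and 0.0028 m and value of joint squeeze_blue_b between 0.0012 and 0.0028 m and value of joint each of squeeze_red_a, squeeze_red_b below 0.0028 m); the robot touches nothing.
It fails at once if a knob is overtightened and the seal crushed (squeeze over 3.2 mm) (value of joint any of squeeze_red_a, squeeze_red_b, squeeze_blue_a, squeeze_blue_b above 0.0032 m).
It fails at once if a blue knob runs ahead of the red pair: it bites (squeeze over 0.3 mm) before both red ones are nipped up, or is tightened down (over 1.3 mm) before both red ones are ((value of joint any of squeeze_blue_a, squeeze_blue_b above 0.0003 m and value of joint any of squeeze_red_a, squeeze_red_b below 0.0001 m) or (value of joint any of squeeze_blue_a, squeeze_blue_b above 0.0013 m and value of joint any of squeeze_red_a, squeeze_red_b below 0.0012 m)).
It fails at once if a knob is tightened hard (squeeze over 1.0 mm) before all four are nipped up (value of joint any of squeeze_red_a, squeeze_red_b, squeeze_blue_a, squeeze_blue_b above 0.001 m and value of joint any of squeeze_red_a, squeeze_red_b, squeeze_blue_a, squeeze_blue_b below 0.0001 m).
It fails at once if the robot leans on the cover with more than 25 N (contact force between the arm and cover above 25 N).
It fails at once if a bystander is moved more than 30 mm (distance of any of jar, brush, wrench, gasket, bowl, shiitake_a, shiitake_b from where it was at the start of the episode above 0.03 m).
It also fails if it takes over 72 s, if anything falls off the work surface, if the arm or the gripper's body presses on something with over 40 N, if the wrist force passes 120 N, or if a joint passes its speed limit or range.

ROBOT

A 6-joint arm with a two-finger parallel gripper is mounted at the origin on the work surface. World frame = base frame: x ahead of the robot, y to its left, z up, the work surface at z = 0. Lengths are in m, angles in rad, forces in N, time in s.
With the tool pointing down it reaches from about 0.3 to 1 m from the base axis. Payload 5.1 kg.
Tool frame: the origin (TCP) lies between the finger pads; the fingertips stand 11 mm ahead of it and the grasp point (between the pads) lies 8 mm behind it; z points along the fingers, y is the line along which they close (so a half turn about z gives the same grasp; the last joint's range is limited). The gripper opens to 95 mm and grips with 3 to 60 N. Pads are 20 mm wide; open, the fingers measure 119 mm over their backs; the gripper's body (75 mm by 180 mm) begins 59 mm behind the grasp point.
Start: joints at [1.172, 0.124, 1.65, -0, 1.367, -0.083], TCP at [0.202, 0.618, 0.226] pointing down, gripper open.
Joint ranges: [-2.61, 2.61], [-1.02, 2.33], [0.03, 2.71], [-1.35, 4.49], [0.32, 2.68], [-2.91, 2.91]. Speed limits (rad/s): [2.57, 2.57, 3.14, 3.14, 3.14, 3.14].

INTERFACE

Orientations are given as a 3x3 rotation matrix whose columns are the frame's x, y, z axes.
In Python, from station import r gives the robot as it stands.
- The arm moves only by the shell command python3 -m jog 'ROWS' [FORCE]. ROWS is JSON, a list of rows, each a list of 7 numbers: the shift along the tool's x, y, z in m, then the turn, a rotation vector about the tool's x, y, z in rad, then the opening, from -1 (shut) to 1 (fully open). A call has 1 to 12 rows; each row shifts and turns the commanded pose from where the row before left it, along the tool's axes as they then stand; what a row does not reach is not made up. A row lasts 1/8 s, in which the tool goes at most 62.5 mm and 10.7 degrees, less where a joint would pass 70% of its speed; a pose out of reach is approached as far as the arm can. A call is refused whole if a number of a shift passes 0.0625 or a number of a turn 0.188, either way. A call with a gripper value outside its range is refused whole. The fingers move at their own pace and stop on an object; FORCE is the grip in N (left out, the last holds). Time passes only in rows, so rows that do not move let the fingers close. It gives the time, the measured TCP pose, the force, the opening and the grip force at its end, in the units of the state.
- r.read_state(): the state, without advancing time (a new reading comes with each control period).
- r.grab_frame(name): name is "scene" or "side" or "wrist"; returns the picture (400x640x3 uint8, blue, green, red); there is no depth.
- r.camera_info(name): a dict with "vfov" (degrees; the focal length in pixels is half the picture's height over the tangent of half this angle, whatever the lens; pixels are square), "cx", "cy" (the principal point, pixels), "world_from_camera" (4x4, takes a point from camera to world coordinates); the wrist camera has in their place "hand_eye" (4x4, takes a point from camera to tool coordinates, whose origin is the TCP and whose axes are the flange's). Camera axes: x right, y up, looking along -z (the intrinsics and any distortion apply to the point x, -y, -z); pixel columns grow to the right and rows downward; lengths in m; the calibration is good to about 2 mm. The wrist camera is an equidistant fisheye: a pixel r from the principal point sees the ray r / f radians off the axis. A picture is of the moment at which its call begins: read the wrist's pose just before it. camera_info takes no time and is no camera call.
- r.sign_off(): hands the job in; it is judged then, once.
Trained networks look in the newest picture that a camera, given by its name, has taken for a name from the list of things; names that differ only in an ending like _2 or _b are one class to them, and where a whole thing is asked for, a point or a joint stands for the part that bears it (a point fixed in the world has none). Each returns a list of dicts, best first, with "p" (0 to 1); they miss things now and then, are a little off and sometimes report something else, mostly with a low value. They report only what shows in the picture. A call takes as long as a camera call.
- r.trace(query, camera): "mask" (400x640 bool, what is visible of it) and "point" ([column, row] in pixels, amid what is visible of it).
The state is a dict: "clock": time; "joint_pos": joint angles; "joint_velocities": joint speeds; "joint_efforts": joint torques, N m; "ee_pos": TCP position; "orientation": TCP orientation; "ft_force": force on the tool from outside, world axes, zero at the start; "moment": the same for the moment, N m; "width": finger opening in m; "grip_force": force on a finger pad.
Only numpy, scipy, OpenCV 4.12 (cv2) and the standard library are available. Lean on these libraries where they do the work, as an engineer would, in place of code of your own. Each camera call takes 0.05 s, during which the arm holds its last target. There are 200 camera calls.

## Working session

There is one attempt and no reset: what is moved stays moved. The work goes in short steps, Python scripts to look and compute and a shell command to move; the robot and the scene stay as the last step left them, time stands still between calls to the robot, and variables do not carry over. Pictures are saved under pics/ and viewed, at most 13 in all, crops included, and the job is handed in when it is done.

```bash
ls; mkdir -p pics
python3 - <<'E'
from station import r
import cv2,numpy as np
s=r.read_state();print({k:np.round(v,3).tolist() for k,v in s.items()})
ims=[]
for c in("scene","side","wrist"):
    im=r.grab_frame(c);ims.append(im);cv2.imwrite(f"pics/{c}0.png",im)
    i=r.camera_info(c);print(c,{k:np.round(v,4).tolist() for k,v in i.items()})
    for q in("knob_red_a","knob_blue_a","cover"):
        for d in r.trace(q,c):print(c,q,round(d["p"],2),d["point"],d["mask"].sum())
E
```

```text
pics
{'clock': 0.0, 'joint_pos': [1.172, 0.125, 1.652, 0.0, 1.368, -0.083], 'joint_velocities': [-0.001, 0.001, -0.001, 0.0, 0.001, -0.001], 'joint_efforts': [0.002, -41.759, -35.994, 0.078, 0.049, -0.0], 'ee_pos': [0.202, 0.617, 0.224], 'orientation': [[-0.951, 0.311, -0.001], [0.311, 0.951, -0.002], [0.0, -0.002, -1.0]], 'ft_force': [-0.958, -0.268, 0.29], 'moment': [0.006, -0.049, 0.021], 'grip_force': 0.0, 'width': 0.095}
scene {'vfov': 47.8092, 'cx': 317.3608, 'cy': 201.8518, 'world_from_camera': [[0.4145, -0.7232, 0.5524, 1.1459], [0.91, 0.3324, -0.2477, -0.2058], [-0.0045, 0.6054, 0.7959, 0.8975], [0.0, 0.0, 0.0, 1.0]]}
scene knob_red_a 0.58 [331.3, 197.6] 240
scene knob_red_a 0.56 [368.1, 151.2] 255
scene knob_blue_a 0.58 [265.3, 217.0] 1252
scene knob_blue_a 0.54 [388.3, 190.1] 300
scene knob_blue_a 0.46 [323.0, 160.4] 224
scene knob_blue_a 0.23 [427.1, 198.3] 856
scene cover 0.79 [351.6, 189.5] 5098
side {'vfov': 50.4669, 'cx': 321.3852, 'cy': 203.9231, 'world_from_camera': [[-0.6715, 0.5242, -0.5237, 0.158], [-0.741, -0.4814, 0.4683, 0.4389], [-0.0066, 0.7025, 0.7116, 0.7003], [0.0, 0.0, 0.0, 1.0]]}
side knob_red_a 0.97 [280.9, 253.3] 491
side knob_red_a 0.48 [306.5, 185.3] 289
side knob_blue_a 0.7 [336.2, 225.0] 264
side cover 0.95 [294.7, 234.9] 7501
wrist {'vfov': 65.7065, 'cx': 317.3722, 'cy': 199.2999, 'hand_eye': [[-0.0001, 0.9583, 0.2858, 0.0816], [1.0, -0.0002, 0.0011, -0.0011], [0.0011, 0.2858, -0.9583, -0.1589], [0.0, 0.0, 0.0, 1.0]]}
```

Run:
```python
import cv2,numpy as np
a,b=[cv2.imread(f"pics/{c}0.png") for c in("scene","side")]
A=cv2.resize(a[120:270,220:470],None,fx=3.2,fy=3.2)[:480];
cv2.imwrite("pics/v1.png",cv2.resize(a,(800,500)));cv2.imwrite("pics/v2.png",cv2.resize(b,(800,500)))
```

```text
(no output)
```

View pics/v1.png

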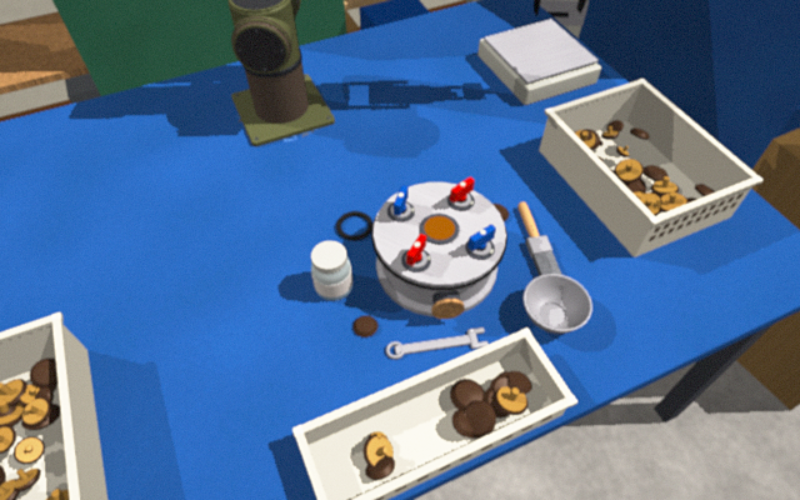

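View pics/v2.png

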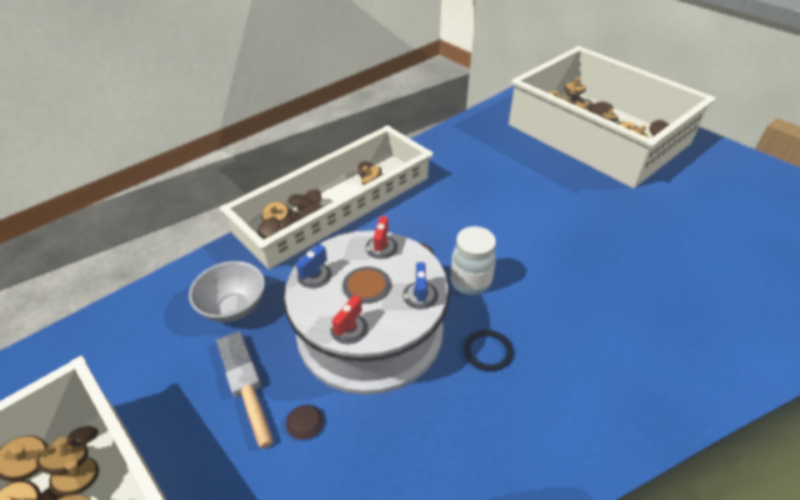

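The scene picture (in 640 px) shows red knobs at (331,198) and (368,151), and blue knobs at (388,190) and (321,162). The side picture matches these with red at (305,187) and (281,253), and blue at (250,210) and (336,226). The jar, gasket, brush, bowl and wrench stand around the drum on the table.

```bash
cat > h.py <<'E'
from station import r
import cv2,numpy as np
from scipy.optimize import least_squares
def ray(c,px,st=None):
    i=r.camera_info(c);f=200/np.tan(np.radians(i["vfov"])/2)
    u=np.array([px[0]-i["cx"],px[1]-i["cy"]])
    if c=="wrist":
        n=np.linalg.norm(u);t=n/f
        d=np.array([*(np.sin(t)*u/max(n,1e-9)),np.cos(t)]);d=d*[1,-1,-1]
        T=np.eye(4);T[:3,:3]=st["orientation"];T[:3,3]=st["ee_pos"];M=T@np.array(i["hand_eye"])
    else:
        d=np.array([u[0]/f,-u[1]/f,-1]);M=np.array(i["world_from_camera"])
    d=M[:3,:3]@d;return M[:3,3],d/np.linalg.norm(d)
def tri(*rays):
    A=sum(np.eye(3)-np.outer(d,d) for _,d in rays);b=sum((np.eye(3)-np.outer(d,d))@o for o,d in rays)
    p=np.linalg.solve(A,b);return p,[round(float(np.linalg.norm(np.cross(p-o,d)))*1e3,1) for o,d in rays]
def plane(ray,z):
    o,d=ray;return o+d*(z-o[2])/d[2]
def blobs(im,col,box=None,amin=40):
    h=cv2.cvtColor(im,cv2.COLOR_BGR2HSV);H,S,V=[h[...,k].astype(int) for k in range(3)]
    m=((H<10)|(H>172))&(S>150)&(V>90) if col=="red" else (H>100)&(H<125)&(S>120)&(V>60)
    m=m.astype(np.uint8)
    if box is not None:
        z=np.zeros_like(m);cv2.circle(z,*box,1,-1);m&=z
    n,l,s,c=cv2.connectedComponentsWithStats(m)
    return [(c[k].round(1),int(s[k,4]),l==k) for k in range(1,n) if s[k,4]>=amin]
E
python3 - <<'E'
from h import *
P=dict(rn=((368,151),(281,253)),rf=((331,198),(305,187)),bn=((321,162),(336,226)),bf=((388,190),(250,210)),)
ims={c:cv2.imread(f"pics/{c}0.png") for c in("scene","side")}
Q={}
for k,(a,b) in P.items():
    out=[]
    for c,p in(("scene",a),("side",b)):
        B=blobs(ims[c],"red" if k[0]=="r" else "blue",(p,16),20)
        B=max(B,key=lambda x:x[1]);out.append(ray(c,B[0]));print(k,c,B[:2])
    Q[k],e=tri(*out);print(k,Q[k].round(4),e)
print("centres",(Q["rn"]+Q["rf"])/2,(Q["bn"]+Q["bf"])/2, np.linalg.norm(Q["rn"]-Q["rf"]),np.linalg.norm(Q["bn"]-Q["bf"]))
E
```

```text
rn scene (array([369. , 152.6]), 203)
rn side (array([272. , 255.4]), 105)
rn [0.5381 0.2044 0.134 ] [5.1, 5.1]
rf scene (array([332.6, 200.5]), 198)
rf side (array([302.9, 189.9]), 82)
rf [0.6269 0.0647 0.1333] [2.0, 2.0]
bn scene (array([317.5, 157.3]), 279)
bn side (array([336.2, 230.7]), 129)
bn [0.5042 0.0884 0.1362] [4.9, 4.9]
bf scene (array([384.7, 190.8]), 232)
bf side (array([247.9, 209.5]), 353)
bf [0.6523 0.1766 0.1372] [1.6, 1.6]
centres [0.5825152  0.13454598 0.13362094] [0.57829108 0.13247555 0.13669992] 0.16550919258458432 0.17234318206692797
```

```bash
python3 -m jog '[[-0.0475,-0.0285,-0.0063,0,0,0,1],[-0.0475,-0.0285,-0.0063,0,0,0,1],[-0.0475,-0.0285,-0.0063,0,0,0,1],[-0.0475,-0.0285,-0.0063,0,0,0,1],[-0.0475,-0.0285,-0.0063,0,0,0,1],[-0.0475,-0.0285,-0.0063,0,0,0,1],[-0.0475,-0.0285,-0.0063,0,0,0,1],[-0.0475,-0.0285,-0.0063,0,0,0,1],[-0.0475,-0.0285,-0.0063,0,0,0,1],[-0.0475,-0.0285,-0.0063,0,0,0,1],[-0.0475,-0.0285,-0.0063,0,0,0,1],[-0.0475,-0.0285,-0.0063,0,0,0,1]]'
python3 -m jog '[[0,0,0,0,0,0,1]]'
python3 - <<'E'
from h import *
s=r.read_state();im=r.grab_frame("wrist");cv2.imwrite("pics/w1.png",im);cv2.imwrite("pics/w1v.png",cv2.resize(im,(800,500)))
np.savez("w1.npz",orientation=s["orientation"],ee_pos=s["ee_pos"])
print(s["ee_pos"],np.round(s["orientation"],3).tolist(),s["joint_pos"])
for c in("red","blue"):
    for b in blobs(im,c):print(c,b[:2],plane(ray("wrist",b[0],s),.145).round(4))
E
```

```text
clock: 2.1
ee_pos: [0.6385, 0.1142, 0.3017]
orientation: [[-0.95, 0.311, 0.001], [0.311, 0.95, 0.0], [-0.0, 0.0, -1.0]]
ft_force: [-0.4, 0.5, 0.3]
width: 0.0952
grip_force: 0.0
clock: 2.22
ee_pos: [0.6394, 0.1127, 0.3014]
orientation: [[-0.949, 0.315, 0.001], [0.315, 0.949, -0.0], [-0.001, -0.0, -1.0]]
ft_force: [0.3, 1.5, -0.5]
width: 0.0949
grip_force: 0.0
[0.63937345 0.11270657 0.30138911] [[-0.949, 0.315, 0.001], [0.315, 0.949, -0.0], [-0.001, -0.0, -1.0]] [ 9.20587917e-02  8.65793737e-02  1.56436563e+00 -5.26394830e-04
  1.49004197e+00 -1.15829889e+00]
red (array([380.8,  59.3]), 223) [0.5309 0.2146 0.145 ]
red (array([356.2,  75. ]), 337) [0.5397 0.1852 0.145 ]
red (array([276.4, 180.2]), 336) [0.6174 0.0731 0.145 ]
red (array([261.1, 203.9]), 198) [0.6366 0.0481 0.145 ]
blue (array([261.5, 131.3]), 93671) [0.5639 0.076  0.145 ]
blue (array([214.7,  51.8]), 985) [0.4663 0.0567 0.145 ]
blue (array([254.8,  82.6]), 761) [0.5141 0.0861 0.145 ]
blue (array([376.6, 176.6]), 749) [0.6468 0.1744 0.145 ]
```

View pics/w1v.png

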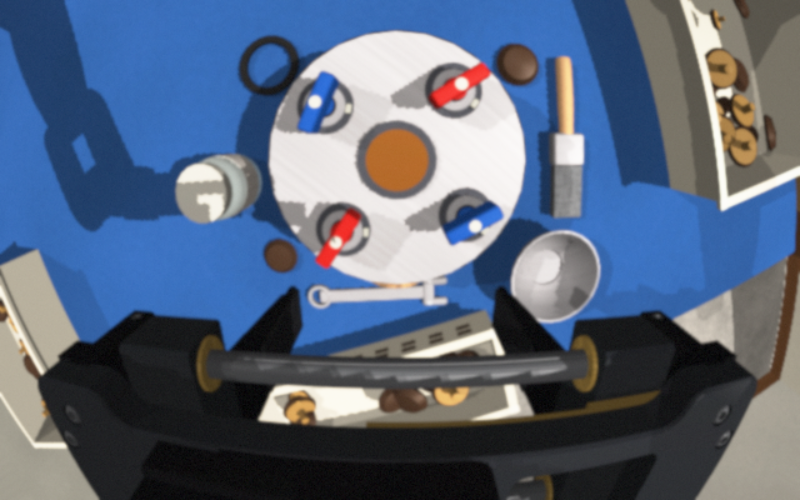

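The wrist picture shows all four knobs with nothing in front of them. In the 800x500 view the reds are at (340,240) and (460,83), the blues at (318,100) and (474,225), and the cover centre at (397,160). Next I fit the bar boxes to this view to get each knob's axis position and yaw.

```bash
cat >> h.py <<'E'
from scipy.optimize import minimize
def proj(P,st):
    i=r.camera_info("wrist");f=200/np.tan(np.radians(i["vfov"])/2)
    T=np.eye(4);T[:3,:3]=st["orientation"];T[:3,3]=st["ee_pos"];M=np.linalg.inv(T@np.array(i["hand_eye"]))
    q=P@M[:3,:3].T+M[:3,3];q=q*[1,-1,-1];n=np.hypot(q[:,0],q[:,1]);t=np.arctan2(n,q[:,2])
    return np.c_[i["cx"]+f*t*q[:,0]/n,i["cy"]+f*t*q[:,1]/n]
BOX=np.array([[a,b,c] for a in(-.026,.026) for b in(-.007,.007) for c in(.124,.154)])
def sil(p,st,shape=(400,640)):
    c,s=np.cos(p[2]),np.sin(p[2]);Q=np.c_[p[0]+c*BOX[:,0]-s*BOX[:,1],p[1]+s*BOX[:,0]+c*BOX[:,1],BOX[:,2]]
    m=np.zeros(shape,np.uint8);h=cv2.convexHull((proj(Q,st)*16).round().astype(np.int32))
    cv2.fillConvexPoly(m,h,255,cv2.LINE_AA,4);return cv2.GaussianBlur(m.astype(np.float32)/255,(0,0),1.2)
def fit(mask,x0,st):
    m=cv2.GaussianBlur(mask.astype(np.float32),(0,0),1.2)
    best=None
    for y in np.arange(0,np.pi,np.pi/6):
        R=minimize(lambda p:((sil(p,st)-m)**2).sum(),[*x0,y],method="Nelder-Mead",options=dict(initial_simplex=[[*x0,y],[x0[0]+.006,x0[1],y],[x0[0],x0[1]+.006,y],[*x0,y+.3]],xatol=1e-4,fatol=1e-2))
        if best is None or R.fun<best.fun:best=R
    return best
E
python3 - <<'E'
from h import *
st=dict(np.load("w1.npz"));im=cv2.imread("pics/w1.png")
G=dict(rn=(.538,.204),rf=(.627,.065),bn=(.504,.088),bf=(.652,.177));C={}
for k,g in G.items():
    c=proj(np.array([[*g,.139]]),st)[0]
    z=np.zeros((400,640),np.uint8);cv2.circle(z,tuple(int(v) for v in c),34,1,-1)
    h=cv2.cvtColor(im,cv2.COLOR_BGR2HSV).astype(int);H,S,V=h[...,0],h[...,1],h[...,2]
    m=(((H<10)|(H>172))if k[0]=="r" else (H>100)&(H<125))&(S>140)&(V>70)
    m=cv2.morphologyEx((m&(z>0)).astype(np.uint8),cv2.MORPH_CLOSE,np.ones((9,9)))
    n,l,s,cc=cv2.connectedComponentsWithStats(m);m=l==1+np.argmax(s[1:,4])
    R=fit(m,g,st);C[k]=R.x;print(k,R.x[:2].round(4),"yaw",round(R.x[2]%np.pi,3),"err",round(R.fun,1),"area",m.sum())
print((C["rn"]+C["rf"])[:2]/2,(C["bn"]+C["bf"])[:2]/2,np.linalg.norm((C["rn"]-C["rf"])[:2]),np.linalg.norm((C["bn"]-C["bf"])[:2]))
print("yaw tool y now",np.arctan2(st["orientation"][1,0],st["orientation"][0,0]))
E
```

```text
rn [0.5358 0.1984] yaw 1.858 err 68.9 area 689
rf [0.626  0.0617] yaw 2.226 err 69.7 area 643
bn [0.5136 0.0851] yaw 2.397 err 205.6 area 742
bf [0.6492 0.1784] yaw 1.571 err 642.7 area 1341
[0.58090277 0.13005233] [0.58139955 0.13173247] 0.16385576836865492 0.16465736221973715
yaw tool y now 2.821196398733372
```

```bash
python3 -m jog '[[-0.004,-0.051,0.03,0,0,0,0.2],[0,0,0.025,0,0,0.149,0.2],[0,0,0.025,0,0,0.149,0.2],[0,0,0.025,0,0,0.149,0.2],[0,0,0.025,0,0,0.149,0.2],[0,0,0,0,0,0,0.2]]' 35
python3 - <<'E'
from h import *
s=r.read_state();im=r.grab_frame("wrist");cv2.imwrite("pics/w2.png",im);cv2.imwrite("pics/w2v.png",cv2.resize(im,(800,500)))
print(np.arctan2(s["orientation"][1,0],s["orientation"][0,0]),s["moment"],s["ft_force"])
st=dict(np.load("w1.npz"));im=cv2.imread("pics/w1.png")
for k,g,x in(("bn",(.513,.085),1),("bf",(.649,.177),1)):
    c=proj(np.array([[*g,.145]]),st)[0]
    z=np.zeros((400,640),np.uint8);cv2.circle(z,tuple(int(v) for v in c),26,1,-1)
    h=cv2.cvtColor(im,cv2.COLOR_BGR2HSV).astype(int);H,S,V=h[...,0],h[...,1],h[...,2]
    for t in(100,140):
        m=(H>100)&(H<125)&(S>t)&(V>50)&(z>0)
        m=cv2.morphologyEx(m.astype(np.uint8),cv2.MORPH_CLOSE,np.ones((7,7)))
        n,l,s_,cc=cv2.connectedComponentsWithStats(m);m=l==1+np.argmax(s_[1:,4])
        R=fit(m,g,st);print(k,t,R.x[:2].round(4),"yaw",round(R.x[2]%np.pi,3),"err",round(R.fun,1),"area",m.sum())
E
```

```text
clock: 3.02
ee_pos: [0.6231, 0.0672, 0.1685]
orientation: [[-0.615, 0.789, -0.005], [0.789, 0.615, 0.0], [0.003, -0.004, -1.0]]
ft_force: [0.2, 0.0, -0.0]
width: 0.0569
grip_force: 0.0
2.2331290045864693 [-0.06278467 -0.03749106 -0.03689408] [ 0.16458044  0.00334037 -0.04565781]
bn 100 [0.5143 0.0846] yaw 2.387 err 174.2 area 800
bn 140 [0.5145 0.0847] yaw 2.403 err 218.6 area 727
bf 100 [0.6489 0.1749] yaw 1.73 err 180.3 area 803
bf 140 [0.6485 0.1749] yaw 1.724 err 230.8 area 723
```

View pics/w2v.png

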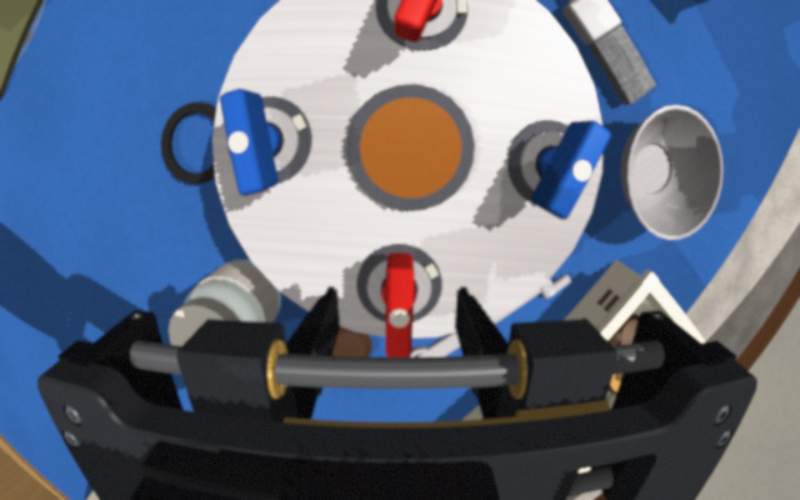

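The red knob stands upright between the fingers at (400,300) and is aligned with them. The tool needs to move 6 mm along -x, then go down and close.

```bash
cat > m.py <<'E'
from h import *
s=r.read_state();o=s["orientation"]
print("t%.2f yaw %.3f j6 %.2f pos %s F %s Mz %.3f"%(s["clock"],np.arctan2(o[1,0],o[0,0]),s["joint_pos"][5],s["ee_pos"].round(4),s["ft_force"].round(1),s["moment"][2]))
E
python3 -m jog '[[-0.006,0,0.015,0,0,0,0.2],[0,0,0.0185,0,0,0,0.2],[0,0,0,0,0,0,-1],[0,0,0,0,0,0,-1],[0,0,0,0,0,0,-1]]' 35; python3 m.py
python3 -m jog '[[0,0,0,0,0,0,-1]]'; python3 m.py
```

```text
clock: 3.7
ee_pos: [0.6296, 0.0612, 0.1385]
orientation: [[-0.612, 0.791, 0.001], [0.791, 0.612, 0.0], [-0.001, 0.001, -1.0]]
ft_force: [0.7, -0.2, 0.5]
width: 0.0327
grip_force: 0.0
t3.70 yaw 2.230 j6 -0.65 pos [0.6296 0.0612 0.1385] F [ 0.7 -0.2  0.5] Mz 0.008
clock: 3.82
ee_pos: [0.6295, 0.0613, 0.1385]
orientation: [[-0.612, 0.791, 0.001], [0.791, 0.612, 0.0], [-0.001, 0.001, -1.0]]
ft_force: [-0.1, 0.0, -0.2]
width: 0.0223
grip_force: 0.0
t3.83 yaw 2.230 j6 -0.65 pos [0.6295 0.0613 0.1385] F [-0.1  0.  -0.2] Mz -0.013
```

```bash
python3 -m jog '[[0.003,0,0.003,0,0,0,-1],[0,0,0,0,0,0,-1],[0,0,0,0,0,0,-1]]'; python3 m.py
for i in 1; do python3 -m jog '[[0,0,0,0,0,0.1,-1]]' >/dev/null; python3 m.py; python3 -m jog '[[0,0,0,0,0,0.1,-1]]' >/dev/null; python3 m.py;python3 -m jog '[[0,0,0,0,0,0.0,-1]]' ; python3 m.py; done
```

```text
clock: 4.2
ee_pos: [0.6278, 0.0628, 0.1361]
orientation: [[-0.612, 0.791, 0.001], [0.791, 0.612, -0.002], [-0.002, 0.0, -1.0]]
ft_force: [-1.1, -4.3, 5.9]
width: 0.0139
grip_force: 35.0
t4.20 yaw 2.230 j6 -0.64 pos [0.6278 0.0628 0.1361] F [-1.1 -4.3  5.9] Mz -0.013
t4.33 yaw 2.127 j6 -0.54 pos [0.6278 0.0628 0.1361] F [-2.1 -4.7  6.5] Mz 0.045
t4.45 yaw 2.027 j6 -0.44 pos [0.6278 0.0628 0.1361] F [-2.2 -2.8  6. ] Mz 0.039
clock: 4.58
ee_pos: [0.6278, 0.0628, 0.1361]
orientation: [[-0.443, 0.897, 0.001], [0.897, 0.443, -0.002], [-0.002, 0.0, -1.0]]
ft_force: [-1.1, -4.2, 5.8]
width: 0.0139
grip_force: 35.0
t4.58 yaw 2.029 j6 -0.44 pos [0.6278 0.0628 0.1361] F [-1.1 -4.2  5.8] Mz 0.017
```

```bash
python3 -m jog '[[0,0,0,0,0,0.1,-1]]' >/dev/null; python3 m.py; python3 -m jog '[[0,0,0,0,0,0.1,-1]]' >/dev/null; python3 m.py;python3 -m jog '[[0,0,0,0,0,0.1,-1]]' >/dev/null; python3 m.py
```

```text
t4.70 yaw 1.927 j6 -0.34 pos [0.6278 0.0628 0.1361] F [-2.  -3.1  6.1] Mz 0.030
t4.83 yaw 1.827 j6 -0.24 pos [0.6278 0.0628 0.1361] F [-1.9 -4.   5.9] Mz 0.047
t4.95 yaw 1.727 j6 -0.14 pos [0.6277 0.0627 0.1361] F [-1.3 -2.3  5.7] Mz 0.014
```

```bash
python3 -m jog '[[0,0,0,0,0,0.1,-1]]' >/dev/null; python3 m.py; python3 -m jog '[[0,0,0,0,0,0.1,-1]]' >/dev/null; python3 m.py;python3 -m jog '[[0,0,0,0,0,0.1,-1]]' >/dev/null; python3 m.py
```

```text
t5.08 yaw 1.627 j6 -0.04 pos [0.6277 0.0627 0.1361] F [-1.4 -4.7  6.2] Mz 0.031
t5.20 yaw 1.527 j6 0.06 pos [0.6277 0.0627 0.1361] F [-2.6 -3.5  6.1] Mz 0.073
t5.33 yaw 1.427 j6 0.16 pos [0.6277 0.0627 0.1361] F [-1.9 -3.4  6.8] Mz 0.102
```

```bash
python3 -m jog '[[0,0,0,0,0,0.05,-1]]' >/dev/null; python3 m.py; python3 -m jog '[[0,0,0,0,0,0.05,-1]]' >/dev/null; python3 m.py;python3 -m jog '[[0,0,0,0,0,0.05,-1]]' >/dev/null; python3 m.py
```

```text
t5.45 yaw 1.378 j6 0.21 pos [0.6277 0.0627 0.1361] F [-2.7 -4.3  6.7] Mz 0.162
t5.58 yaw 1.329 j6 0.26 pos [0.6277 0.0627 0.1361] F [-1.3 -3.6  5.2] Mz 0.218
t5.70 yaw 1.279 j6 0.31 pos [0.6276 0.0627 0.136 ] F [-1.1 -3.6  5.7] Mz 0.267
```

```bash
python3 -m jog '[[0,0,0,0,0,0.05,-1]]' >/dev/null; python3 m.py; python3 -m jog '[[0,0,0,0,0,0.05,-1]]' >/dev/null; python3 m.py;python3 -m jog '[[0,0,0,0,0,0.05,-1]]' >/dev/null; python3 m.py
python3 - <<'E'
from h import *
s=r.read_state();print({k:v for k,v in s.items() if k not in("orientation",)}.keys())
E
```

```text
t5.83 yaw 1.229 j6 0.36 pos [0.6276 0.0627 0.1359] F [-2.  -3.9  5.1] Mz 0.195
t5.95 yaw 1.179 j6 0.41 pos [0.6276 0.0628 0.1358] F [-1.7 -3.6  4.1] Mz 0.269
t6.08 yaw 1.129 j6 0.46 pos [0.6276 0.0627 0.1358] F [-1.4 -5.3  4.7] Mz 0.266
dict_keys(['clock', 'joint_pos', 'joint_velocities', 'joint_efforts', 'ee_pos', 'ft_force', 'moment', 'grip_force', 'width'])
```

```bash
python3 -m jog '[[0,0,0,0,0,0.05,-1]]' >/dev/null; python3 m.py; python3 -m jog '[[0,0,0,0,0,0,0.2],[0,0,0,0,0,0,0.2],[0,0,-0.02,0,0,0,0.2],[0,0,-0.02,0,0,0,0.2],[0.0191,-0.0365,0,0,0,0,0.2],[0.0191,-0.0365,0,0,0,0,0.2],[0.0191,-0.0365,0,0,0,0,0.2],[0.0191,-0.0365,0,0,0,0,0.2]]'>/dev/null; python3 m.py; python3 -m jog '[[0,0,0,0,0,-0.156,0.2],[0,0,0,0,0,-0.156,0.2],[0,0,0,0,0,-0.156,0.2],[0,0,0,0,0,-0.156,0.2],[0,0,0,0,0,-0.156,0.2],[0,0,0,0,0,0,0.2]]' >/dev/null;python3 m.py
python3 - <<'E'
from h import *
im=r.grab_frame("wrist");cv2.imwrite("pics/w3v.png",im)
for d in r.trace("squeeze_red_a","wrist")[:2]:print(d["p"],d["point"])
E
```

```text
t6.20 yaw 1.079 j6 0.51 pos [0.6276 0.0627 0.1357] F [-1.3 -3.5  2.7] Mz 0.260
t7.20 yaw 1.080 j6 0.76 pos [0.5345 0.2011 0.1769] F [ 0.1  0.5 -0.2] Mz -0.007
t7.95 yaw 1.858 j6 -0.02 pos [0.5352 0.2001 0.1765] F [-0.8  0.2 -0.6] Mz -0.005
0.84 [316.2, 223.2]
```

View pics/w3v.png

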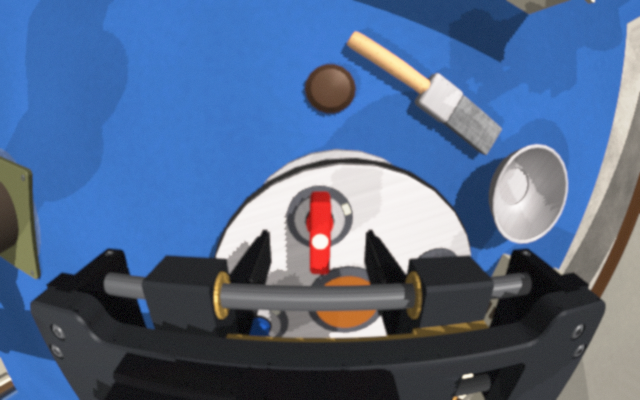

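The second red knob at (320,230) is upright between the fingers and aligned with them. I go down, grip and start turning.

```bash
python3 -m jog '[[0,0,0.02,0,0,0,-0.2],[0,0,0.0205,0,0,0,-0.3],[0,0,0,0,0,0,-1],[0,0,0,0,0,0,-1],[0,0,0,0,0,0,-1],[0,0,0,0,0,0,-1]]' 35; python3 m.py
for i in 1; do python3 -m jog '[[0,0,0,0,0,0.1,-1]]' >/dev/null; python3 m.py; python3 -m jog '[[0,0,0,0,0,0.1,-1]]' >/dev/null; python3 m.py;python3 -m jog '[[0,0,0,0,0,0.1,-1]]' >/dev/null ; python3 m.py; done
```

```text
clock: 8.8
ee_pos: [0.5363, 0.2003, 0.1342]
orientation: [[-0.285, 0.959, 0.005], [0.959, 0.285, 0.001], [0.0, 0.005, -1.0]]
ft_force: [6.9, 1.6, -8.0]
width: 0.0173
grip_force: 35.0
t8.80 yaw 1.860 j6 -0.03 pos [0.5363 0.2003 0.1342] F [ 6.9  1.6 -8. ] Mz -0.019
t8.93 yaw 1.757 j6 0.08 pos [0.5364 0.2003 0.1342] F [ 7.2  2.6 -8.5] Mz -0.061
t9.05 yaw 1.656 j6 0.18 pos [0.5365 0.2003 0.1342] F [ 7.2  2.5 -8.6] Mz 0.056
t9.18 yaw 1.556 j6 0.28 pos [0.5365 0.2003 0.1342] F [ 8.8  2.  -9. ] Mz 0.006
```

```bash
sed -i 's/)$/,"w %.4f"%s["width"])/' m.py; tail -1 m.py;  python3 -m jog '[[0,0,0,0,0,0.1,-1]]' >/dev/null; python3 m.py;python3 -m jog '[[0,0,0,0,0,0.1,-1]]' >/dev/null ; python3 m.py
python3 - <<'E'
from h import *
im=r.grab_frame("wrist");cv2.imwrite("pics/w4v.png",cv2.resize(im[120:400,160:480],None,fx=2,fy=2))
E
```

```text
print("t%.2f yaw %.3f j6 %.2f pos %s F %s Mz %.3f"%(s["clock"],np.arctan2(o[1,0],o[0,0]),s["joint_pos"][5],s["ee_pos"].round(4),s["ft_force"].round(1),s["moment"][2]),"w %.4f"%s["width"])
t9.30 yaw 1.456 j6 0.38 pos [0.5366 0.2003 0.1342] F [ 8.3  1.3 -9.4] Mz 0.065 w 0.0173
t9.43 yaw 1.356 j6 0.48 pos [0.5367 0.2003 0.1342] F [ 8.1  2.  -9.5] Mz 0.045 w 0.0172
```

View pics/w4v.png

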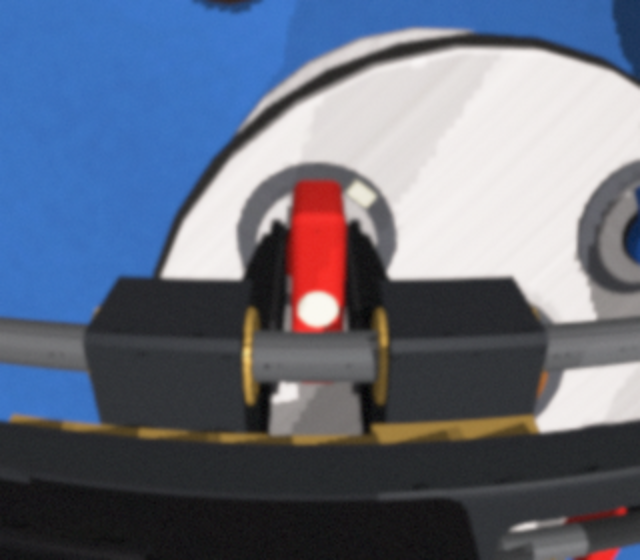

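The bar sits squarely between the pads at (318,260) and turns with the tool. The white washer tab is at (360,193). I continue turning.

```bash
python3 -m jog '[[0,0,0,0,0,0.1,-1]]' >/dev/null; python3 m.py; python3 -m jog '[[0,0,0,0,0,0.1,-1]]' >/dev/null; python3 m.py;python3 -m jog '[[0,0,0,0,0,0.1,-1]]' >/dev/null; python3 m.py
```

```text
t9.60 yaw 1.257 j6 0.58 pos [0.5368 0.2003 0.1342] F [ 9.7  2.2 -9.1] Mz 0.029 w 0.0170
t9.72 yaw 1.156 j6 0.68 pos [0.5369 0.2003 0.1342] F [ 8.3  1.6 -9.1] Mz -0.000 w 0.0171
t9.85 yaw 1.056 j6 0.78 pos [0.5369 0.2002 0.1342] F [ 9.6  1.4 -9.4] Mz 0.023 w 0.0171
```

```bash
python3 -m jog '[[0,0,0,0,0,0.1,-1]]' >/dev/null; python3 m.py; python3 -m jog '[[0,0,0,0,0,0.1,-1]]' >/dev/null; python3 m.py;python3 -m jog '[[0,0,0,0,0,0.1,-1]]' >/dev/null; python3 m.py
```

```text
t9.97 yaw 0.956 j6 0.88 pos [0.5371 0.2002 0.1343] F [ 9.9  2.5 -9. ] Mz 0.033 w 0.0170
t10.10 yaw 0.857 j6 0.98 pos [0.5371 0.2001 0.1343] F [ 9.8  1.4 -9.3] Mz 0.210 w 0.0172
t10.22 yaw 0.757 j6 1.08 pos [0.5372 0.2001 0.1342] F [ 10.2   0.8 -10.1] Mz 0.271 w 0.0168
```

```bash
python3 -m jog '[[0,0,0,0,0,0.1,-1]]' >/dev/null; python3 m.py; python3 -m jog '[[0,0,0,0,0,0.08,-1]]' >/dev/null; python3 m.py
```

```text
t10.35 yaw 0.657 j6 1.18 pos [0.5372 0.2    0.1341] F [ 11.4   2.  -11.4] Mz 0.347 w 0.0173
t10.47 yaw 0.578 j6 1.26 pos [0.5372 0.2    0.134 ] F [ 11.4   0.5 -11.3] Mz 0.293 w 0.0173
```

```bash
python3 -m jog '[[0,0,0,0,0,0.05,-1]]' >/dev/null; python3 m.py; python3 -m jog '[[0,0,0,0,0,0,0.2],[0,0,0,0,0,0,0.2],[0,0,-0.021,0,0,0,0.2],[0,0,-0.021,0,0,0,0.2],[-0.039,0.0438,0,0,0,0,0.2],[-0.039,0.0438,0,0,0,0,0.2]]'>/dev/null; python3 m.py; python3 -m jog '[[0,0,0,0,0,-0.187,0.2],[0,0,0,0,0,-0.187,0.2],[0,0,0,0,0,-0.187,0.2],[0,0,0,0,0,-0.187,0.2],[0,0,0,0,0,-0.187,0.2],[0,0,0,0,0,-0.187,0.2],[0,0,0,0,0,-0.187,0.2],[0,0,0,0,0,-0.187,0.2],[0,0,0,0,0,-0.187,0.2],[0,0,0,0,0,-0.187,0.2],[0,0,0,0,0,0,0.2]]' >/dev/null;python3 m.py
python3 - <<'E'
from h import *
im=r.grab_frame("wrist");cv2.imwrite("pics/w5v.png",im)
E
```

```text
t10.60 yaw 0.529 j6 1.31 pos [0.5372 0.1999 0.1339] F [ 11.3   1.  -12.1] Mz 0.325 w 0.0172
t11.35 yaw 0.532 j6 1.10 pos [0.5123 0.0842 0.1793] F [ 0.4 -0.3  0.7] Mz -0.003 w 0.0566
t12.72 yaw 2.398 j6 -0.77 pos [0.5123 0.0849 0.1784] F [-0.   0.1 -0. ] Mz -0.042 w 0.0571
```

View pics/w5v.png

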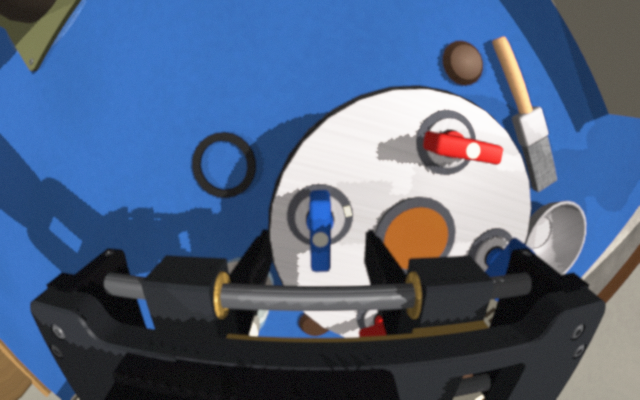

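The blue knob at (320,228) is upright between the fingers and aligned. The tightened red at (462,147) has turned. I go down and grip.

```bash
python3 -m jog '[[0,0,0.022,0,0,0,-0.2],[0,0,0.021,0,0,0,-0.3],[0,0,0,0,0,0,-1],[0,0,0,0,0,0,-1],[0,0,0,0,0,0,-1],[0,0,0,0,0,0,-1]]' 35 >/dev/null; python3 m.py
for i in 1; do python3 -m jog '[[0,0,0,0,0,0.1,-1]]' >/dev/null; python3 m.py; python3 -m jog '[[0,0,0,0,0,0.1,-1]]' >/dev/null; python3 m.py;python3 -m jog '[[0,0,0,0,0,0.1,-1]]' >/dev/null ; python3 m.py; done
```

```text
t13.53 yaw 2.399 j6 -0.77 pos [0.5133 0.0861 0.1353] F [ 1.9  3.8 -1.3] Mz 0.011 w 0.0141
t13.65 yaw 2.296 j6 -0.66 pos [0.5134 0.0861 0.1353] F [ 3.1  4.9 -1. ] Mz 0.006 w 0.0138
t13.78 yaw 2.196 j6 -0.56 pos [0.5134 0.0862 0.1353] F [ 3.7  4.9 -0.1] Mz 0.071 w 0.0140
t13.90 yaw 2.096 j6 -0.46 pos [0.5134 0.0862 0.1353] F [ 3.2  4.4 -0.7] Mz -0.017 w 0.0137
```

```bash
python3 -m jog '[[0,0,0,0,0,0.1,-1]]' >/dev/null; python3 m.py; python3 -m jog '[[0,0,0,0,0,0.1,-1]]' >/dev/null; python3 m.py;python3 -m jog '[[0,0,0,0,0,0.1,-1]]' >/dev/null; python3 m.py
```

```text
t14.03 yaw 1.996 j6 -0.36 pos [0.5135 0.0862 0.1353] F [ 2.9  5.  -1. ] Mz -0.040 w 0.0141
t14.15 yaw 1.896 j6 -0.26 pos [0.5136 0.0862 0.1353] F [ 3.6  4.9 -1.9] Mz 0.029 w 0.0139
t14.28 yaw 1.796 j6 -0.16 pos [0.5136 0.0862 0.1353] F [ 3.8  5.8 -0.6] Mz 0.055 w 0.0140
```

```bash
python3 -m jog '[[0,0,0,0,0,0.1,-1]]' >/dev/null; python3 m.py; python3 -m jog '[[0,0,0,0,0,0.1,-1]]' >/dev/null; python3 m.py;python3 -m jog '[[0,0,0,0,0,0.1,-1]]' >/dev/null; python3 m.py
```

```text
t14.40 yaw 1.696 j6 -0.06 pos [0.5137 0.0862 0.1353] F [ 3.1  6.  -0.9] Mz 0.069 w 0.0140
t14.53 yaw 1.596 j6 0.04 pos [0.5137 0.0862 0.1353] F [ 4.6  4.7 -1.1] Mz -0.021 w 0.0139
t14.65 yaw 1.496 j6 0.14 pos [0.5138 0.0862 0.1353] F [ 3.6  4.5 -1.4] Mz 0.024 w 0.0137
```

```bash
python3 -m jog '[[0,0,0,0,0,0.1,-1]]' >/dev/null; python3 m.py; python3 -m jog '[[0,0,0,0,0,0.1,-1]]' >/dev/null; python3 m.py;python3 -m jog '[[0,0,0,0,0,0.1,-1]]' >/dev/null; python3 m.py
```

```text
t14.78 yaw 1.396 j6 0.24 pos [0.5138 0.0862 0.1354] F [ 5.7  5.4 -2.6] Mz -0.000 w 0.0138
t14.90 yaw 1.296 j6 0.34 pos [0.5139 0.0862 0.1354] F [ 5.3  4.9 -2.7] Mz 0.154 w 0.0137
t15.03 yaw 1.196 j6 0.44 pos [0.5139 0.0862 0.1354] F [ 5.7  5.6 -2.5] Mz 0.249 w 0.0142
```

```bash
python3 -m jog '[[0,0,0,0,0,0.1,-1]]' >/dev/null; python3 m.py; python3 -m jog '[[0,0,0,0,0,0.13,-1]]' >/dev/null; python3 m.py; python3 -m jog '[[0,0,0,0,0,0,0.2],[0,0,0,0,0,0,0.2],[0,0,-0.021,0,0,0,0.2],[0,0,-0.021,0,0,0,0.2],[0.0503,0.02,0,0,0,0,0.2],[0.0503,0.02,0,0,0,0,0.2],[0.0503,0.02,0,0,0,0,0.2]]'>/dev/null; python3 m.py; python3 -m jog '[[0,0,0,0,0,-0.152,0.2],[0,0,0,0,0,-0.152,0.2],[0,0,0,0,0,-0.152,0.2],[0,0,0,0,0,-0.152,0.2],[0,0,0,0,0,-0.152,0.2],[0,0,0,0,0,0,0.2]]' >/dev/null;python3 m.py
python3 - <<'E'
from h import *
im=r.grab_frame("wrist");cv2.imwrite("pics/w6v.png",im)
E
```

```text
t15.15 yaw 1.097 j6 0.54 pos [0.514  0.0862 0.1352] F [ 5.5  4.6 -3.6] Mz 0.297 w 0.0136
t15.28 yaw 0.966 j6 0.67 pos [0.514  0.0861 0.135 ] F [ 7.2  4.  -4.6] Mz 0.301 w 0.0136
t16.15 yaw 0.970 j6 0.79 pos [0.6474 0.1759 0.1754] F [-0.1 -0.9  0.2] Mz -0.001 w 0.0573
t16.90 yaw 1.728 j6 0.03 pos [0.6461 0.175  0.1751] F [ 0.  -1.   0.1] Mz 0.029 w 0.0573
```

View pics/w6v.png

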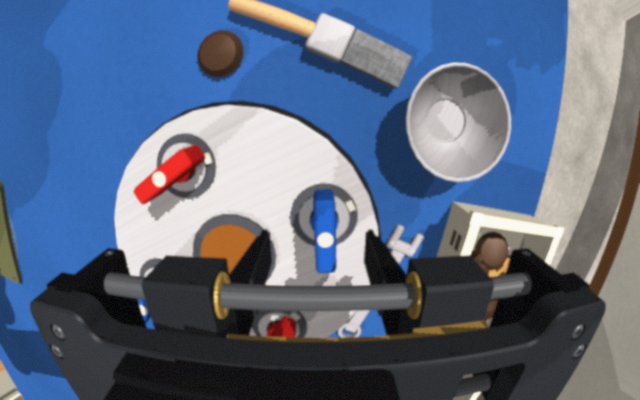

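The last blue knob at (325,230) is upright, about 3 mm to the tool's +y side, which I correct while going down.

```bash
python3 -m jog '[[0,0.003,0.02,0,0,0,-0.2],[0,0,0.02,0,0,0,-0.3],[0,0,0,0,0,0,-1],[0,0,0,0,0,0,-1],[0,0,0,0,0,0,-1],[0,0,0,0,0,0,-1]]' 35 >/dev/null; python3 m.py
for i in 1; do python3 -m jog '[[0,0,0,0,0,0.1,-1]]' >/dev/null; python3 m.py; python3 -m jog '[[0,0,0,0,0,0.1,-1]]' >/dev/null; python3 m.py;python3 -m jog '[[0,0,0,0,0,0.1,-1]]' >/dev/null ; python3 m.py; done
```

```text
t17.70 yaw 1.730 j6 0.03 pos [0.6506 0.176  0.1362] F [ 4.4  0.6 -2.4] Mz 0.015 w 0.0136
t17.82 yaw 1.627 j6 0.13 pos [0.6505 0.1761 0.1362] F [ 5.2  1.  -2.2] Mz 0.024 w 0.0139
t17.95 yaw 1.526 j6 0.23 pos [0.6505 0.1761 0.1362] F [ 4.7  1.5 -2.8] Mz 0.039 w 0.0138
t18.07 yaw 1.426 j6 0.33 pos [0.6505 0.176  0.1362] F [ 4.7  0.2 -2.4] Mz -0.028 w 0.0137
```

```bash
python3 -m jog '[[0,0,0,0,0,0.1,-1]]' >/dev/null; python3 m.py; python3 -m jog '[[0,0,0,0,0,0.1,-1]]' >/dev/null; python3 m.py;python3 -m jog '[[0,0,0,0,0,0.1,-1]]' >/dev/null; python3 m.py
```

```text
t18.20 yaw 1.326 j6 0.43 pos [0.6504 0.176  0.1361] F [ 4.7  1.1 -2.5] Mz -0.010 w 0.0137
t18.32 yaw 1.226 j6 0.53 pos [0.6504 0.176  0.1361] F [ 4.4  0.9 -3.1] Mz 0.052 w 0.0140
t18.45 yaw 1.126 j6 0.63 pos [0.6503 0.1761 0.1361] F [ 5.   0.7 -2.5] Mz 0.052 w 0.0139
```

```bash
python3 -m jog '[[0,0,0,0,0,0.1,-1]]' >/dev/null; python3 m.py; python3 -m jog '[[0,0,0,0,0,0.1,-1]]' >/dev/null; python3 m.py;python3 -m jog '[[0,0,0,0,0,0.1,-1]]' >/dev/null; python3 m.py
```

```text
t18.57 yaw 1.026 j6 0.73 pos [0.6503 0.1761 0.1361] F [ 5.  -0.2 -2.8] Mz 0.010 w 0.0138
t18.70 yaw 0.926 j6 0.83 pos [0.6503 0.1761 0.1362] F [ 4.3  1.  -1.6] Mz 0.017 w 0.0138
t18.82 yaw 0.827 j6 0.93 pos [0.6503 0.1761 0.1361] F [ 4.6  2.  -2.2] Mz 0.168 w 0.0141
```

```bash
python3 -m jog '[[0,0,0,0,0,0.1,-1]]' >/dev/null; python3 m.py; python3 -m jog '[[0,0,0,0,0,0.1,-1]]' >/dev/null; python3 m.py;python3 -m jog '[[0,0,0,0,0,0.12,-1]]' >/dev/null; python3 m.py; python3 -m jog '[[0,0,0,0,0,0,0.2],[0,0,0,0,0,0,0.2],[0,0,-0.021,0,0,0,0.2],[0,0,-0.021,0,0,0,0.2],[-0.0374,0.044,0,0,0,0,0.2],[-0.0374,0.044,0,0,0,0,0.2]]'>/dev/null; python3 m.py; python3 -m jog '[[0,0,0,0,0,-0.178,0.2],[0,0,0,0,0,-0.178,0.2],[0,0,0,0,0,-0.178,0.2],[0,0,0,0,0,-0.178,0.2],[0,0,0,0,0,0,0.2]]' >/dev/null;python3 m.py
python3 - <<'E'
from h import *
im=r.grab_frame("wrist");cv2.imwrite("pics/w7v.png",im)
E
```

```text
t18.95 yaw 0.727 j6 1.03 pos [0.6502 0.1761 0.1361] F [ 3.3  0.9 -3.1] Mz 0.251 w 0.0138
t19.07 yaw 0.627 j6 1.13 pos [0.6502 0.1761 0.1359] F [ 4.6  0.8 -4. ] Mz 0.230 w 0.0137
t19.20 yaw 0.507 j6 1.25 pos [0.6502 0.1762 0.1357] F [ 5.6  1.  -3.6] Mz 0.317 w 0.0142
t19.95 yaw 0.512 j6 1.07 pos [0.6277 0.0618 0.1804] F [-0.1  0.1 -1.1] Mz 0.036 w 0.0570
t20.57 yaw 1.220 j6 0.37 pos [0.6277 0.0625 0.1794] F [-0.  -0.2  0.6] Mz 0.049 w 0.0574
```

View pics/w7v.png

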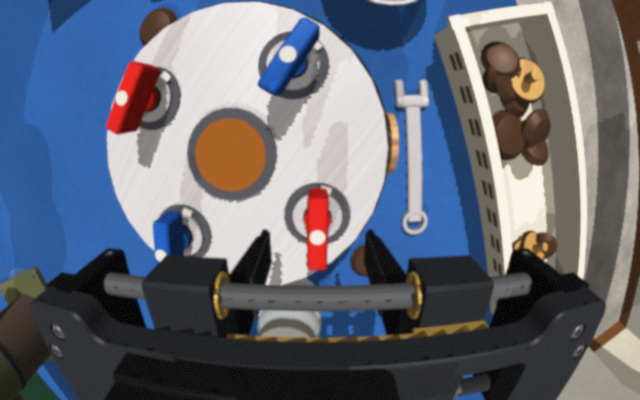

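The red knob at (318,228) is upright between the fingers, and all four bars have turned. Round two starts with this knob.

```bash
python3 -m jog '[[0,0,0.022,0,0,0,-0.2],[0,0,0.0215,0,0,0,-0.3],[0,0,0,0,0,0,-1],[0,0,0,0,0,0,-1],[0,0,0,0,0,0,-1],[0,0,0,0,0,0,-1]]' 35 >/dev/null; python3 m.py
python3 -m jog '[[0,0,0,0,0,0.15,-1],[0,0,0,0,0,0.15,-1]]' >/dev/null; python3 m.py; python3 -m jog '[[0,0,0,0,0,0.15,-1],[0,0,0,0,0,0.15,-1]]' >/dev/null; python3 m.py
```

```text
t21.38 yaw 1.222 j6 0.36 pos [0.6274 0.0624 0.1338] F [ 2.1 -0.4 -4.1] Mz 0.037 w 0.0168
t21.62 yaw 0.918 j6 0.67 pos [0.6272 0.0625 0.1337] F [ 3.2  0.7 -5.5] Mz 0.299 w 0.0168
t21.88 yaw 0.618 j6 0.97 pos [0.6271 0.0625 0.1332] F [ 3.3  0.2 -7.8] Mz 0.331 w 0.0170
```

```bash
python3 -m jog '[[0,0,0,0,0,0.145,-1],[0,0,0,0,0,0.145,-1]]' >/dev/null; python3 m.py; python3 -m jog '[[0,0,0,0,0,0,0.2],[0,0,0,0,0,0,0.2],[0,0,-0.022,0,0,0,0.2],[0,0,-0.022,0,0,0,0.2],[-0.0139,-0.053,0,0,0,0,0.2],[-0.0139,-0.053,0,0,0,0,0.2],[-0.0139,-0.053,0,0,0,0,0.2],[0,0,0,0,0,-0.17,0.2],[0,0,0,0,0,-0.17,0.2],[0,0,0,0,0,0,0.2]]'>/dev/null; python3 m.py
python3 - <<'E'
from h import *
s=r.read_state();im=r.grab_frame("wrist");cv2.imwrite("pics/w8.png",im)
B=np.any([b[2] for b in blobs(im,"red",((320,225),60),30)],axis=0)
m=cv2.morphologyEx(B.astype(np.uint8),cv2.MORPH_CLOSE,np.ones((9,9)))>0
R=fit(m,(.536,.1995),s);print(R.x,R.fun,m.sum())
E
```

```text
t22.12 yaw 0.328 j6 1.26 pos [0.627  0.0626 0.1328] F [ 4.6 -0.3 -7.5] Mz 0.367 w 0.0170
t23.38 yaw 0.670 j6 1.16 pos [0.5365 0.1997 0.1802] F [ 0.1  0.4 -0.1] Mz -0.046 w 0.0571
[0.53649659 0.19863507 0.72061725] 330.8688049316406 1432
```

```bash
python3 -m jog '[[0,0,0.022,0,0,0,-0.2],[0,0,0.0225,0,0,0,-0.3],[0,0,0,0,0,0,-1],[0,0,0,0,0,0,-1],[0,0,0,0,0,0,-1],[0,0,0,0,0,0,-1]]' 35 >/dev/null; python3 m.py
python3 -m jog '[[0,0,0,0,0,0.15,-1],[0,0,0,0,0,0.15,-1]]' >/dev/null; python3 m.py; python3 -m jog '[[0,0,0,0,0,0.15,-1],[0,0,0,0,0,0.15,-1]]' >/dev/null; python3 m.py
```

```text
t24.18 yaw 0.672 j6 1.16 pos [0.5369 0.1994 0.1353] F [-0.3 -0.4  6.1] Mz 0.072 w 0.0138
t24.43 yaw 0.368 j6 1.47 pos [0.5368 0.1995 0.135 ] F [-0.4 -0.4  3.1] Mz 0.294 w 0.0141
t24.68 yaw 0.068 j6 1.77 pos [0.5368 0.1995 0.1344] F [1.1 0.7 1.5] Mz 0.384 w 0.0139
```

```bash
python3 -m jog '[[0,0,0,0,0,0.155,-1],[0,0,0,0,0,0.155,-1]]' >/dev/null; python3 m.py; python3 -m jog '[[0,0,0,0,0,0,0.2],[0,0,0,0,0,0,0.2],[0,0,-0.022,0,0,0,0.2],[0,0,-0.022,0,0,0,0.2],[0.0025,0.0578,0,0,0,0,0.2],[0.0025,0.0578,0,0,0,0,0.2]]' >/dev/null; python3 m.py; python3 -m jog '[[0,0,0,0,0,-0.17,0.2],[0,0,0,0,0,-0.17,0.2],[0,0,0,0,0,-0.17,0.2],[0,0,0,0,0,-0.17,0.2],[0,0,0,0,0,-0.17,0.2],[0,0,0,0,0,-0.17,0.2],[0,0,0,0,0,-0.17,0.2],[0,0,0,0,0,-0.17,0.2],[0,0,0,0,0,0,0.2]]'>/dev/null; python3 m.py
python3 - <<'E'
from h import *
s=r.read_state();im=r.grab_frame("wrist");cv2.imwrite("pics/w9.png",im)
B=max(blobs(im,"blue",((320,225),50),100),key=lambda b:b[1])[2]
m=cv2.morphologyEx(B.astype(np.uint8),cv2.MORPH_CLOSE,np.ones((9,9)))>0
R=fit(m,(.514,.086),s);print(R.x,R.fun,m.sum())
E
```

```text
t24.93 yaw -0.242 j6 2.08 pos [0.5368 0.1995 0.134 ] F [ 2.   0.2 -0.2] Mz 0.401 w 0.0141
t25.68 yaw -0.235 j6 1.87 pos [0.5128 0.085  0.1774] F [ 0.1 -1.1 -0.1] Mz -0.004 w 0.0568
t26.80 yaw 1.121 j6 0.51 pos [0.5129 0.0858 0.1769] F [-0.3  0.3  1. ] Mz 0.006 w 0.0573
[0.51209292 0.08362642 1.09932536] 291.62139892578125 1707
```

View pics/w9.png

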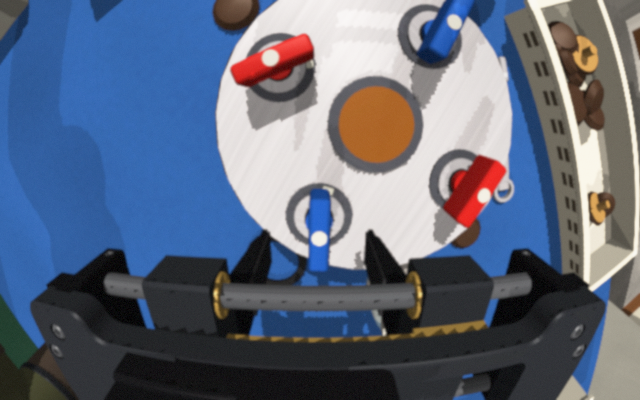

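The blue knob at (319,228) is upright and aligned, and the bystanders have not moved. Both reds read a dragging torque of 0.37 to 0.40 N m, which matches a washer drag of roughly 0.8 to 1.0 rad.

```bash
python3 -m jog '[[0,0,0.021,0,0,0,-0.2],[0,0,0.0205,0,0,0,-0.3],[0,0,0,0,0,0,-1],[0,0,0,0,0,0,-1],[0,0,0,0,0,0,-1],[0,0,0,0,0,0,-1]]' 35 >/dev/null; python3 m.py
python3 -m jog '[[0,0,0,0,0,0.15,-1],[0,0,0,0,0,0.15,-1]]' >/dev/null; python3 m.py; python3 -m jog '[[0,0,0,0,0,0.15,-1],[0,0,0,0,0,0.15,-1]]' >/dev/null; python3 m.py
```

```text
t27.60 yaw 1.122 j6 0.51 pos [0.514  0.0858 0.1369] F [-1.7 -0.5  2.5] Mz 0.038 w 0.0141
t27.85 yaw 0.818 j6 0.82 pos [0.5139 0.0858 0.1367] F [-0.1  0.3  0.4] Mz 0.330 w 0.0139
t28.10 yaw 0.518 j6 1.12 pos [0.5139 0.0858 0.1362] F [ 1.7 -0.3 -1.8] Mz 0.331 w 0.0139
```

```bash
python3 -m jog '[[0,0,0,0,0,0.165,-1],[0,0,0,0,0,0.165,-1]]' >/dev/null; python3 m.py; python3 -m jog '[[0,0,0,0,0,0,0.2],[0,0,0,0,0,0,0.2],[0,0,-0.022,0,0,0,0.2],[0,0,-0.022,0,0,0,0.2],[0.0503,-0.021,0,0,0,0,0.2],[0.0503,-0.021,0,0,0,0,0.2],[0.0503,-0.021,0,0,0,0,0.2],[0,0,0,0,0,-0.153,0.2],[0,0,0,0,0,-0.153,0.2],[0,0,0,0,0,-0.153,0.2],[0,0,0,0,0,0,0.2]]'>/dev/null; python3 m.py
python3 - <<'E'
from h import *
s=r.read_state();im=r.grab_frame("wrist");cv2.imwrite("pics/w10.png",im)
B=max(blobs(im,"blue",((320,225),50),100),key=lambda b:b[1])[2]
m=cv2.morphologyEx(B.astype(np.uint8),cv2.MORPH_CLOSE,np.ones((9,9)))>0
R=fit(m,(.65,.176),s);print(R.x,R.fun,m.sum())
E
```

```text
t28.35 yaw 0.187 j6 1.45 pos [0.5139 0.0858 0.1357] F [ 2.7  1.  -3.2] Mz 0.347 w 0.0135
t29.73 yaw 0.650 j6 1.11 pos [0.6495 0.1764 0.1798] F [-0.2  0.4  1.1] Mz 0.028 w 0.0570
[0.6490796  0.17511627 0.63922602] 311.3297119140625 1473
```

Position and yaw agree, so I go down 43.5 mm, grip, and turn from 0.65 to -0.26.

```bash
python3 -m jog '[[0,0,0.022,0,0,0,-0.2],[0,0,0.0215,0,0,0,-0.3],[0,0,0,0,0,0,-1],[0,0,0,0,0,0,-1],[0,0,0,0,0,0,-1],[0,0,0,0,0,0,-1]]' 35 >/dev/null; python3 m.py
python3 -m jog '[[0,0,0,0,0,0.15,-1],[0,0,0,0,0,0.15,-1]]' >/dev/null; python3 m.py; python3 -m jog '[[0,0,0,0,0,0.15,-1],[0,0,0,0,0,0.15,-1]]' >/dev/null; python3 m.py;python3 -m jog '[[0,0,0,0,0,0.155,-1],[0,0,0,0,0,0.155,-1]]' >/dev/null; python3 m.py
```

```text
t30.52 yaw 0.651 j6 1.11 pos [0.6502 0.1762 0.1371] F [ 2.2 -0.7 -0.6] Mz -0.011 w 0.0139
t30.77 yaw 0.347 j6 1.41 pos [0.6501 0.1763 0.1368] F [ 1.4  0.4 -1.3] Mz 0.363 w 0.0133
t31.02 yaw 0.047 j6 1.71 pos [0.6501 0.1764 0.1363] F [ 2.8  0.8 -3.6] Mz 0.331 w 0.0140
t31.27 yaw -0.263 j6 2.02 pos [0.65   0.1766 0.1358] F [ 3.4 -0.  -5. ] Mz 0.418 w 0.0139
```

```bash
python3 -m jog '[[0,0,0,0,0,0,0.2],[0,0,0,0,0,0,0.2],[0,0,-0.03,0,0,0,0.2],[0,0,-0.055,0,0,0,0.2],[0,0,-0.055,0,0,0,0.2],[-0.0383,0.0207,-0.008,0,0,0,0.2],[-0.0383,0.0207,-0.008,0,0,0,0.2],[-0.0383,0.0207,-0.008,0,0,0,0.2],[0,0,0,0,0,0,0.2],[0,0,0,0,0,0,0.2]]' >/dev/null; python3 m.py
python3 - <<'E'
from h import *
st=r.read_state();im=r.grab_frame("wrist");cv2.imwrite("pics/w11.png",im)
h=cv2.cvtColor(im,cv2.COLOR_BGR2HSV).astype(int);H,S,V=h[...,0],h[...,1],h[...,2]
for k,g,b in(("rf",(.627,.063),1.5),("rn",(.5365,.199),.93),("bn",(.514,.0855),1.36),("bf",(.65,.176),.89)):
    c=proj(np.array([[*g,.145]]),st)[0]
    z=np.zeros((400,640),np.uint8);cv2.circle(z,tuple(int(v) for v in c),28,1,-1)
    m=(((H<10)|(H>172))if k[0]=="r" else (H>100)&(H<125))&(S>110)&(V>60)&(z>0)
    m=cv2.morphologyEx(m.astype(np.uint8),cv2.MORPH_CLOSE,np.ones((7,7)))
    n,l,s,cc=cv2.connectedComponentsWithStats(m);m=l==1+np.argmax(s[1:,4])
    R=fit(m,g,st);y=(R.x[2]+.5)%np.pi-.5;print(k,c.round(),R.x[:2].round(4),"yaw",round(y,3),"drag~",round(b-y,2),"err",round(R.fun),m.sum())
E
```

```text
t32.52 yaw -0.259 j6 2.00 pos [0.5229 0.1459 0.3009] F [-0.5 -0.4  0.2] Mz -0.015 w 0.0568
rf [369.  70.] [0.6261 0.0623] yaw 0.582 drag~ 0.92 err 150 810
rn [264. 187.] [0.5368 0.1973] yaw -0.092 drag~ 1.02 err 132 798
bn [374. 181.] [0.5156 0.0857] yaw 0.378 drag~ 0.98 err 383 350
bf [255.  77.] [0.6506 0.1746] yaw -0.005 drag~ 0.9 err 214 793
```

View pics/w11.png

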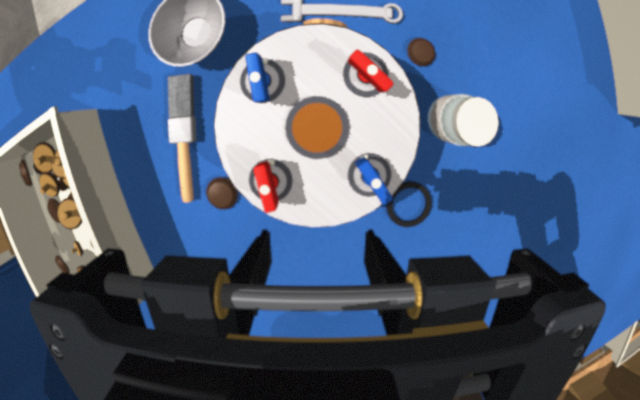

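The four knobs at (369,70), (264,187), (374,181) and (255,77) rest 0.9 to 1.0 rad past their bites, in the middle of the 0.6 to 1.4 rad window. The bystanders are in place and the arm is clear, so I hand in.

```bash
python3 -c "
from station import r
print(r.sign_off())"
```

```text
the job is handed in; nothing more can be done
None
```

I tightened all four knobs crosswise in two rounds, red before blue, to an estimated 1.8–2.0 mm of squeeze each (target 1.2–2.8 mm), and handed the job in at about 33 s with the arm clear; the hand-in returned no verdict.

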